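Put the nested lids on the tea tin, then lift off and hold only the outer cap

ROBOT

A 7-joint arm with a two-finger parallel gripper is mounted at the origin on the work surface. World frame = base frame: x ahead of the robot, y to its left, z up, the work surface at z = 0. Lengths are in m, angles in degrees, forces in N, time in s.
With the tool pointing down it reaches from about 0.425 to 0.875 m from the base axis. Payload 4.7 kg.
Tool frame: the origin (TCP) lies between the finger pads; the fingertips stand env.finger_overhang ahead of it and the grasp point (between the pads) lies 5 mm behind it (env.finger_overhang is the distance from the TCP to the fingertips, in m); z points along the fingers, y is the line along which they close (so a half turn about z gives the same grasp; the last joint's range is limited). The gripper opens to 87 mm and grips with 3 to 60 N. Pads are 19 mm wide; open, the fingers measure 117 mm over their backs; the gripper's body (75 mm by 190 mm) begins 51 mm behind the grasp point.
Start: joints at [75.35, 18.392, -4.016, 83.108, 1.295, 78.541, -3.26], TCP at [0.173, -0.627, 0.237] pointing down, gripper open.
Joint ranges: [-163.93, 163.93], [-17.29, 119.83], [-79.2, 71.16], [3.27, 140.29], [-89.18, 269.18], [5.43, 117.66], [-154.24, 154.24]. Speed limits (degrees/s): [147.25, 147.25, 180, 180, 180, 180, 180].

INTERFACE

Orientations are given as [roll, pitch, yaw] about the fixed x, y, z axes, in that order (R = Rz(yaw) Ry(pitch) Rx(roll)).
In Python, from cell import telemetry, eyes, env, models gives the robot as it stands. The module is installed in compiled form; this text tells all that it offers.
- The arm moves only by the tool drive_tool, never from a script. Its arguments are lists of equal length, an entry for each row: "angular": the turn, a rotation vector about the tool's x, y, z in rad, a list of three; "delta_pos": the shift along the tool's x, y, z in cm, a list of three; "gripper": the finger opening in cm, from 0 to 8.7. A call has 1 to 20 rows; each row shifts and turns the commanded pose from where the row before left it, along the tool's axes as they then stand; what a row does not reach is not made up. A row lasts 1/10 s, in which the tool goes at most 50 mm and 8.59 degrees, less where a joint would pass 70% of its speed; a pose out of reach is approached as far as the arm can. A call with a gripper value outside its range is refused whole. The fingers move at their own pace and stop on an object; "squeeze" is the grip in N (left out, the last holds). Time passes only in rows, so rows that do not move let the fingers close. It gives the time, the measured TCP pose, the force, the opening and the grip force at its end, in the units of the state.
- telemetry.get_obs(): the state, without advancing time (a new reading comes with each control period).
- eyes.read_camera(name): name is "scene" or "top"; returns a dict with "pixels" (480x640x3 uint8, red, green, blue), "mtx" (3x3 intrinsics, pixels), "origin" and "orientation" of the camera in the world. Camera axes: x right, y down, z forward; pixel columns grow to the right and rows downward; lengths in m; the calibration is good to about 2 mm. A picture is of the moment at which its call begins. There is no depth.
- env.sign_off(): hands the job in; it is judged then, once.
Trained networks look in a picture, given as the dict that the camera call returned (one of the last four; its "shot" number tells which), for a name from the list of things; names that differ only in an ending like _2 or _b are one class to them, and where a whole thing is asked for, a point or a joint stands for the part that bears it (a point fixed in the world has none). Each returns a list of dicts, best first, with "p" (0 to 1); they miss things now and then, are a little off and sometimes report something else, mostly with a low value. They report only what shows in the picture. A call takes as long as a camera call. They do not tell look-alikes from the thing itself.
- models.search_frame(picture, target): "centre" ([column, row] in pixels, amid what is visible of it).
- models.cut_out(picture, target): "pixels" (480x640 bool, what is visible of it) and "centre" ([column, row] in pixels, amid what is visible of it).
The state is a dict: "time_s": time; "qpos": joint angles; "joint_velocities": joint speeds; "effort": joint torques, N m; "tool_pos": TCP position; "tool_rot": TCP orientation; "force": force on the tool from outside, world axes, zero at the start; "wrist_torque": the same for the moment, N m; "grip_width": finger opening in m; "grasp_force": force on a finger pad.
Only numpy, scipy, OpenCV 4.12 (cv2) and the standard library are available. Lean on these libraries where they do the work, as an engineer would, in place of code of your own. Each camera call takes 0.05 s, during which the arm holds its last target. There are 200 camera calls.

TASK

Take the blue clip off the tea-tin lids and hang it astride the bar of the desk rail so that it hangs straight by itself. Then carry the two nested lids together by the wooden knob, without letting them come apart, lower them until the white inner lid is fully seated in the green tin, and let go of the knob. Finally lift the copper-coloured outer cap alone, leaving the inner lid seated, and finish while still holding the cap level, in the gripper, at least 8 cm above where it sat on the tin; do not put it down, and leave the mug, can and mouse where they are.

Things in the scene. Friction and masses are not known exactly. Their poses are not given: they have to be found in the camera images.
- rail: Fixed steel desk rail: a round horizontal bar, diameter 12 mm, along the body's y axis, its axis 150 mm above the desk, on two posts 200 mm apart. Origin on the desk under the middle of the bar; z up. Turned up to 0.4 rad about vertical, at any of the three work places.
- clip_grip (a point): Blue clip, an arch on two legs, loose, 80 g (sizes in mm), at first astride the lids on the tray. Point: centre of the yellow tab on top, 12 thick (x), 28 long (y), reaching 13 above and 13 below it; pinch it across x. Legs lie on the y axis, 79 apart inside, 99 over the feet, 24 wide in x (feet 34); feet's undersides 91 below. Hung, its x lies along the bar. A half turn about z leaves it the same.
- clip_crown (a point): Underside of the clip's arch at its apex, 19 mm below clip_grip, same axes; the arch's top is 4 mm higher. It slopes 19 degrees down to both legs, so it centres itself on the bar. Hung, this point is on the bar's top, 156 mm above the desk.
- tray: Fixed square cork tray 130 by 130 by 6 mm on which the lids and the clip stand. Origin at the centre of its underside.
- tin_mouth (a point): Centre of the mouth of the fixed green round tea tin, at the level of its rim, 90 mm above the desk. Tin: 58 mm outside diameter, opening 48 mm. z up. Its place and that of the tray and rail are exchanged at random.
- inner_knob (a point): White inner lid, wooden knob, loose, 120 g (sizes in mm). Point on its axis, z up. Knob: 16 diameter, top 12 above the point, 24 clear above the cap (cap's top 12 below it). Drum 55 (top 51) diameter from 16 to 30 below; bevelled plug 44 diameter from 30 to 40 below. The plug enters the tin, the drum rests on the rim: then the point is 30 above tin_mouth. At first on its plug, 46 above the desk.
- cap_center (a point): Copper outer cap, loose, 60 g (sizes in mm), 63 outside diameter, 16 high; point at half height on its axis, z up. Ring top 4 thick with a 25 hole for the knob; skirt (inside 58) hangs loose over the inner lid. Not fastened: lifting the knob carries both lids; gripping the cap across its diameter takes it alone. Nested, the point is 20 below inner_knob; on the tin, 10 above tin_mouth.
- mug: Black mug, 78 mm diameter, 100 mm high, handle to its +y, origin at the centre of its underside. Bystander.
- can: Red drink can, 62 mm diameter, 115 mm high, origin at the centre of its underside. Bystander.
- mouse_center (a point): White computer mouse, 105 by 60 by 32 mm, on a black mouse mat; point at its centre. Bystander.
There are look-alikes about, which are no part of the job. What is meant by the part that bears clip_grip is not turquoise, and is the smaller of those in its own colour. What is meant by the part that bears cap_center is not pink, and is the larger of those in its own colour.

How it is judged:
By the outcome, as a careful person would: the job done as asked, in the order asked, and still so for the second after the job is handed in, while the arm keeps its last pose, push and grip.
It also fails if it takes over 72 s, if anything falls off the work surface, if the arm or the gripper's body presses on something with over 40 N, if the wrist force passes 120 N, or if a joint passes its speed limit or range.

## Working session

There is one attempt and no reset: what is moved stays moved. The work goes in short steps, Python scripts to look and compute and a tool call to move; the robot and the scene stay as the last step left them, time stands still between calls to the robot, and variables do not carry over. Pictures are saved under pics/ and viewed, at most 14 in all, crops included, and the job is handed in when it is done.

Besides the shell and the picture viewer there is one more tool, called after "Request:" as name(argument=value, ...) on one line, values as JSON. drive_tool: Moves the arm, as the interface text tells. Its arguments: {"type":"object","properties":{"angular":{"type":"array","items":{"type":"array","items":{"type":"number"}}},"delta_pos":{"type":"array","items":{"type":"array","items":{"type":"number"}}},"gripper":{"type":"array","items":{"type":"number"}},"squeeze":{"type":"number"}},"required":["angular","delta_pos","gripper"]}

```bash
mkdir -p pics; python3 - <<'E'
from cell import telemetry, eyes, env, models
import cv2,numpy as np
o=telemetry.get_obs()
print({k:np.round(v,3) for k,v in o.items()}, env.finger_overhang)
ims=[]
for n in("scene","top"):
    p=eyes.read_camera(n); cv2.imwrite(f"pics/{n}0.png",p["pixels"][:,:,::-1])
    print(n,p["mtx"],p["origin"],p["orientation"])
    for t in("rail","clip_grip","clip_crown","tray","tin_mouth","inner_knob","cap_center","mug","can","mouse_center"):
        print(t,[(np.round(d["centre"]).tolist(),round(d["p"],2)) for d in models.search_frame(p,t)][:4])
E
```

```text
{'time_s': np.float64(0.0), 'qpos': array([75.35 , 18.438, -4.015, 83.176,  1.296, 78.541, -3.26 ]), 'joint_velocities': array([ 0.054, -0.025, -0.148, -0.02 ,  0.033, -0.015,  0.071]), 'effort': array([-1.0000e-03, -4.9128e+01, -4.0400e-01, -3.1253e+01, -6.4000e-02,
        4.4000e-02,  0.0000e+00]), 'tool_pos': array([ 0.173, -0.626,  0.235]), 'tool_rot': array([-1.79891e+02,  7.00000e-03,  1.54590e+01]), 'force': array([-0.604,  0.451,  0.143]), 'wrist_torque': array([-0.069,  0.068, -0.052]), 'grasp_force': np.float64(0.0), 'grip_width': np.float64(0.087)} 0.014
scene [[493.89689592   0.         317.00715474]
 [  0.         493.89689592 232.03079703]
 [  0.           0.           1.        ]] [1.02269973 0.6518303  0.75392363] [-132.07705478    1.18703753  140.02699811]
rail [([330.0, 220.0], 0.87), ([393.0, 294.0], 0.22)]
clip_grip [([497.0, 324.0], 0.86), ([498.0, 251.0], 0.81), ([402.0, 288.0], 0.58)]
clip_crown [([401.0, 284.0], 0.85), ([496.0, 324.0], 0.64), ([499.0, 251.0], 0.59)]
tray [([393.0, 314.0], 0.93)]
tin_mouth [([235.0, 165.0], 0.82)]
inner_knob [([396.0, 295.0], 
[... 222 characters left out ...]
548186   0.         314.43582007]
 [  0.         441.88548186 231.56014575]
 [  0.           0.           1.        ]] [0.41781091 0.07603623 0.9513773 ] [-172.93782348    0.29516826  -90.39711842]
rail [([350.0, 237.0], 0.7), ([422.0, 142.0], 0.48)]
clip_grip [([143.0, 264.0], 0.74), ([190.0, 330.0], 0.68), ([220.0, 235.0], 0.61)]
clip_crown [([227.0, 229.0], 0.94), ([187.0, 332.0], 0.9), ([145.0, 265.0], 0.56), ([418.0, 143.0], 0.4)]
tray []
tin_mouth [([497.0, 234.0], 0.97)]
inner_knob []
cap_center [([233.0, 179.0], 0.85), ([150.0, 211.0], 0.79), ([225.0, 239.0], 0.56)]
mug [([275.0, 140.0], 0.75)]
can [([421.0, 143.0], 0.78), ([231.0, 246.0], 0.57)]
mouse_center [([288.0, 322.0], 0.87)]
```

View pics/scene0.png

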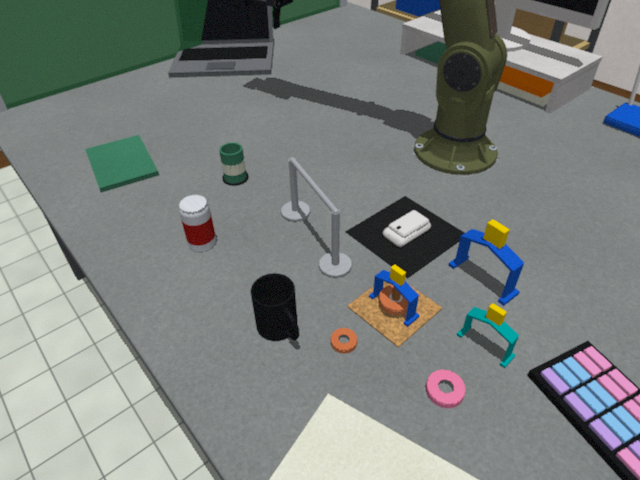

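View pics/top0.png

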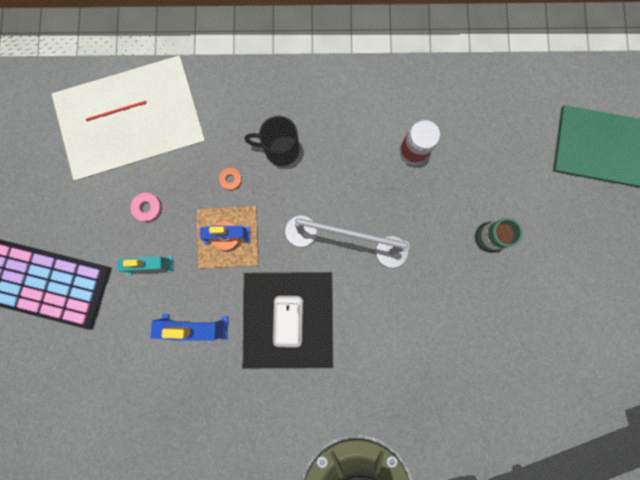

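Candidates for the clip, by scene pixel:
- Small blue clip on the tray, (397,290).
- Larger blue clip, (490,255).
- Turquoise clip, (490,325).

Candidates for the cap:
- Copper cap on the tray, (391,303).
- Smaller copper ring, (344,340).
- Pink ring, (446,388).

By the description I choose the blue clip and the copper cap on the tray. The tin is at top (505,234), and the rail bar runs from top (297,221) to (406,246). I'll check the choice in a close crop.

```bash
cat > h.py <<'E'
import numpy as np, cv2
from scipy.spatial.transform import Rotation as R
from cell import telemetry, eyes, env, models
def ray(p,uv):
    d=np.linalg.inv(p["mtx"])@np.r_[uv,1.]
    d=R.from_euler("xyz",p["orientation"],degrees=True).as_matrix()@d
    return np.array(p["origin"]),d/np.linalg.norm(d)
def onz(p,uv,z):
    o,d=ray(p,uv); return o+d*(z-o[2])/d[2]
def proj(p,X):
    c=R.from_euler("xyz",p["orientation"],degrees=True).as_matrix().T@(np.array(X)-p["origin"])
    c=p["mtx"]@c; return c[:2]/c[2]
def tri(*pu):
    A=0;b=0
    for p,uv in pu:
        o,d=ray(p,uv); M=np.eye(3)-np.outer(d,d); A=A+M; b=b+M@o
    X=np.linalg.solve(A,b); return X,[np.round(proj(p,X)-uv,1).tolist() for p,uv in pu]
def blob(p,lo,hi,box):
    h=cv2.cvtColor(p["pixels"],cv2.COLOR_RGB2HSV); m=cv2.inRange(h,np.array(lo),np.array(hi))
    k=np.zeros_like(m); x0,y0,x1,y1=box; k[y0:y1,x0:x1]=m[y0:y1,x0:x1]
    n,l,s,c=cv2.connectedComponentsWithStats(k)
    i=1+np.argmax(s[1:,4]) ; return c[i],s[i],l==i
def crop(p,box,sz):
    x0,y0,x1,y1=box; return cv2.resize(p["pixels"][y0:y1,x0:x1,::-1],sz,interpolation=cv2.INTER_CUBIC)
E
python3 - <<'E'
from h import *
s=eyes.read_camera("scene");t=eyes.read_camera("top")
Y=([20,120,120],[35,255,255])
a,sa,ma=blob(s,*Y,(360,250,440,340)); b,sb,mb=blob(t,*Y,(195,205,260,270))
print("tab",a,b,sa,sb,tri((s,a),(t,b)))
print("tab rect top",cv2.minAreaRect(np.argwhere(mb)[:,::-1].astype(np.float32)))
bl=blob(t,[105,120,60],[125,255,255],(195,205,260,270)); print("blue top",cv2.minAreaRect(np.argwhere(bl[2])[:,::-1].astype(np.float32)))
for n,uv in(("railA",(297,221)),("railB",(406,246))): print(n,onz(t,uv,.15))
print("tin",onz(t,(506,233),.09))
im=np.vstack([np.hstack([crop(s,(345,250,445,350),(300,300)),crop(t,(190,200,265,275),(300,300))]),
 np.hstack([crop(t,(470,205,530,265),(300,300)),crop(t,(280,170,430,320),(300,300))])])
cv2.imwrite("pics/crop1.png",im)
E
```

```text
tab [397.47465438 273.90322581] [216.95789474 229.92631579] [391 264  15  21 217] [210 227  15   7  95] (array([0.52883479, 0.26899614, 0.09791657]), [[0.5, 0.0], [0.4, -0.3]])
tab rect top ((217.0, 230.0), (6.0, 14.0), 90.0)
blue top ((224.56271362304688, 234.3812255859375), (16.057748794555664, 49.272640228271484), 88.09085083007812)
railA [0.53686676 0.11130469 0.15      ]
railB [ 0.48940466 -0.08681166  0.15      ]
tin [ 0.51887046 -0.29552455  0.09      ]
```

View pics/crop1.png

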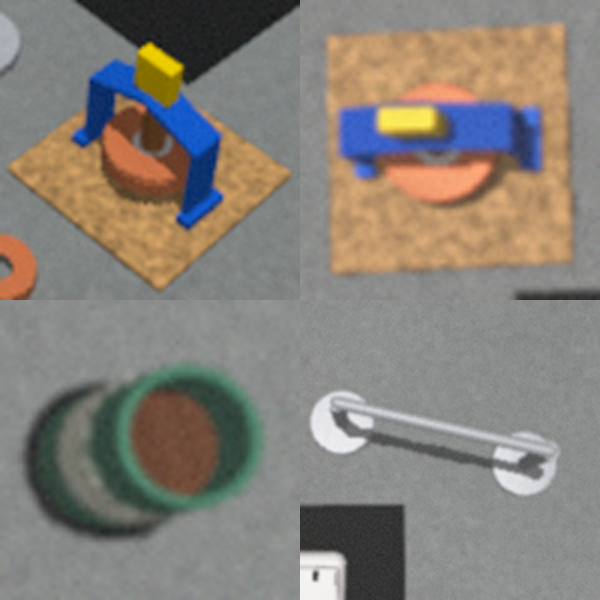

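The crop confirms it: the blue clip with the yellow tab is astride the large copper cap and knob on the cork tray (top crop tab at about (217,230)). The tin mouth and bar are clear in the other two panels. Next I'll refine the positions.

```bash
cat >> h.py <<'E'
from scipy.optimize import least_squares
def hullcent(p,P):
    q=np.array([proj(p,X) for X in P],np.float32); h=cv2.convexHull(q); m=cv2.moments(h); return np.array([m["m10"],m["m01"]])/m["m00"]
def circ(c,r,n=40):
    a=np.linspace(0,2*np.pi,n); return np.c_[c[0]+r*np.cos(a),c[1]+r*np.sin(a),np.full(n,c[2])]
E
python3 - <<'E'
from h import *
s=eyes.read_camera("scene");t=eyes.read_camera("top")
# tray
P=[onz(t,uv,.006) for uv in((197+0,209.5),(256,206),(258,266),(198,268.5))]
print("tray c",np.mean(P,0),"yaws",[np.degrees(np.arctan2(*(a-b)[[0,1]])) for a,b in((P[0],P[1]),(P[3],P[2]))])
Y=([20,120,120],[35,255,255])
a,_,_=blob(s,*Y,(360,250,440,340)); b,_,_=blob(t,*Y,(195,205,260,270))
def box(x,y,z,yaw):
    c,s_=np.cos(yaw),np.sin(yaw); return [[x+c*u-s_*v,y+s_*u+c*v,z+w] for u in(-.006,.006) for v in(-.014,.014) for w in(-.013,.013)]
f=lambda q:np.r_[hullcent(s,box(*q,.04))-a-.0,hullcent(t,box(*q,.04))-b]
r=least_squares(f,[.529,.269,.097],x_scale=.01,diff_step=1e-4);print("clip",r.x,r.fun)
# rail in scene
A=onz(t,(297.5,221),.15);B=onz(t,(406,246),.15);print("rail ends",A,B,"in scene",proj(s,A),proj(s,B))
# tin silhouette
for nm,p,bx in(("s",s,(215,135,260,195)),("t",t,(470,205,530,265))):
    g=[(d["centre"],d["p"],np.argwhere(d["pixels"])[:,::-1].min(0),np.argwhere(d["pixels"])[:,::-1].max(0)) for d in models.cut_out(p,"tin_mouth")][:1]; print(nm,g)
h=blob(t,[65,60,40],[90,255,255],(484,205,530,265)); 
T=onz(t,(506,233),.09); q=np.array([proj(t,X) for X in circ(T,.029)]);print("tin rim pred top",q.min(0),q.max(0),"green",h[1])
q=np.array([proj(s,X) for X in circ(T,.029)]);print("tin rim pred scene",q.min(0),q.max(0))
im=s["pixels"][:,:,::-1].copy()
def poly(im,p,P,c,k=6):
    pass
def draw(p,Ps,bx,sz):
    x0,y0,x1,y1=bx;k=sz/(x1-x0);im=crop(p,bx,(sz,sz))
    for P in Ps:
        q=np.array([(proj(p,X)+.5-[x0,y0])*k for X in P]).astype(np.int32); cv2.polylines(im,[q],False,(0,0,255),1)
    return im
L=[[A,B],circ(T,.029),circ(T,.024)]; C=[[x for x in box(*r.x,.04)]]
cv2.imwrite("pics/crop2.png",np.vstack([np.hstack([draw(s,L,(270,145,370,245),300),draw(s,L,(210,130,270,190),300)]),np.hstack([draw(t,L,(280,170,430,320),300),draw(t,L,(470,205,530,265),300)])]))
E
```

```text
tray c [0.52402844 0.26803426 0.006     ] yaws [np.float64(-2.995435882681385), np.float64(-1.9706294050886743)]
clip [0.52892108 0.26887857 0.09763468] [ 0.50088342  0.00691173  0.40102122 -0.36448725]
rail ends [0.5368597 0.1103879 0.15     ] [ 0.48940466 -0.08681166  0.15      ] in scene [336.36213413 211.39906518] [292.62794989 158.97654975]
s [([235.7, 164.8], 0.62, array([220, 143]), array([248, 186]))]
t [([498.8, 238.0], 0.89, array([475, 218]), array([524, 252]))]
tin rim pred top [491.18021714 218.36400332] [520.85833949 247.71783764] green [489 218  33  29 412]
tin rim pred scene [221.27373915 142.33950528] [244.71549045 155.05638225]
```

View pics/crop2.png

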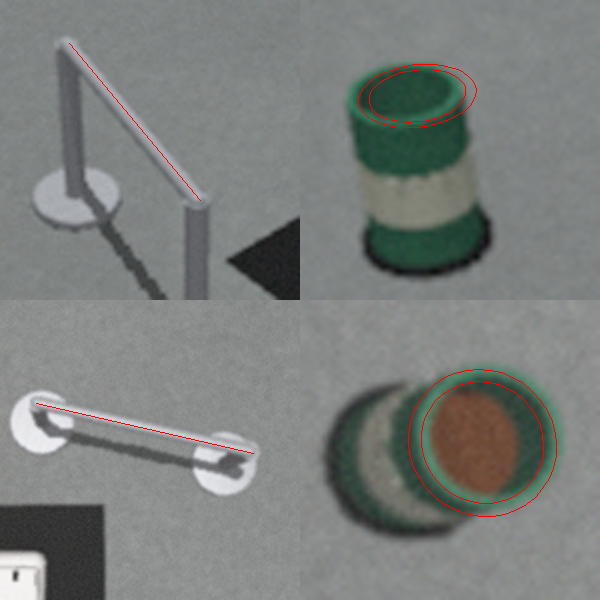

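```bash
python3 - <<'E'
from h import *
s=eyes.read_camera("scene");t=eyes.read_camera("top")
def fit(us,ut,z):
    f=lambda q:np.r_[proj(s,[*q,z])-us,proj(t,[*q,z])-ut]
    r=least_squares(f,onz(t,ut,z)[:2],x_scale=.01,diff_step=1e-5);return r.x,r.fun
T=onz(t,(506,233),.09);u=proj(s,T)
print("tin",fit(u+[-1.9,-.3],np.array([506.7,232.2]),.09))
print("railA",fit(np.array([336.9,211.]),np.array([297.5,220.6]),.15),"B",fit(np.array([291.8,159.3]),np.array([406,245.3]),.15))
E
```

```text
tin (array([ 0.5211644 , -0.29773022]), array([ 0.63654532,  0.27515632,  0.35704975, -0.37057315]))
railA (array([0.53671728, 0.11054089]), array([-0.42890247,  0.40594152, -0.08326315,  0.4775081 ])) B (array([ 0.49098391, -0.08699529]), array([ 0.20606766, -0.08880136,  0.0729116 , -0.16603695]))
```

Request:
drive_tool(angular=[[0,0,0],[0,0,0],[0,0,0],[0,0,0]], delta_pos=[[0,0,-4],[0,0,-4],[0,0,-2],[0,0,0]], gripper=[6,6,6,6], squeeze=20)

```text
time_s: 1.9
tool_pos: [0.1737, -0.6279, 0.3412]
tool_rot: [179.6, -0.0, 15.5]
force: [0.7, 0.7, 0.3]
grip_width: 0.0641
grasp_force: 0.0
```

Request:
drive_tool(angular=[[0,0,0],[0,0,0],[0,0,0],[0,0,0],[0,0,0],[0,0,0],[0,0,0],[0,0,0],[0,0,0],[0,0,0],[0,0,0],[0,0,0]], delta_pos=[[3.5,-1.9,0],[3.5,-1.9,0],[3.5,-1.9,0],[3.5,-1.9,0],[3.5,-1.9,0],[3.5,-1.9,0],[3.5,-1.9,0],[3.5,-1.9,0],[3.5,-1.9,0],[3.5,-1.9,0],[3.5,-1.9,0],[3.5,-1.9,0]], gripper=[6,6,6,6,6,6,6,6,6,6,6,6])

```text
time_s: 3.1
tool_pos: [0.5178, -0.2934, 0.3353]
tool_rot: [-179.9, 0.1, 15.4]
force: [0.5, -0.9, -0.7]
grip_width: 0.0598
grasp_force: 0.0
```

Request:
drive_tool(angular=[[0,0,-0.134],[0,0,-0.134],[0,0,-0.134],[0,0,-0.134],[0,0,-0.134],[0,0,-0.134],[0,0,-0.134],[0,0,-0.134],[0,0,-0.134],[0,0,-0.134],[0,0,0]], delta_pos=[[0,0,0],[0,0,0],[0,0,0],[0,0,0],[0,0,0],[0,0,0],[0,0,0],[0,0,0],[0,0,0],[0,0,0],[0,0,0]], gripper=[6,6,6,6,6,6,6,6,6,6,6])

```text
time_s: 4.2
tool_pos: [0.5168, -0.2947, 0.3353]
tool_rot: [-179.9, -0.1, 92.3]
force: [-0.4, 0.2, -0.5]
grip_width: 0.0599
grasp_force: 0.0
```

Request:
drive_tool(angular=[[0,0,0],[0,0,0],[0,0,0],[0,0,0],[0,0,0],[0,0,0],[0,0,0],[0,0,0],[0,0,0],[0,0,0],[0,0,0],[0,0,0],[0,0,0],[0,0,0],[0,0,0],[0,0,0],[0,0,0],[0,0,0],[0,0,0]], delta_pos=[[4,0.25,0],[4,0.25,0],[4,0.25,0],[4,0.25,0],[4,0.25,0],[4,0.25,0],[4,0.25,0],[4,0.25,0],[4,0.25,0],[4,0.25,0],[4,0.25,0],[4,0.25,0],[4,0.25,0],[4,0.25,0],[0,0,4],[0,0,4],[0,0,4],[0,0,4],[0,0,0]], gripper=[6,6,6,6,6,6,6,6,6,6,6,6,6,6,6,6,6,6,6])

```text
time_s: 6.1
tool_pos: [0.5269, 0.2635, 0.1704]
tool_rot: [-179.4, 0.2, 92.1]
force: [-0.9, 0.4, 0.2]
grip_width: 0.06
grasp_force: 0.0
```

```bash
python3 - <<'E'
from h import *
s=eyes.read_camera("scene");t=eyes.read_camera("top")
o=telemetry.get_obs();print(o["tool_pos"],o["tool_rot"])
cv2.imwrite("pics/c3.png",np.hstack([crop(s,(330,180,480,330),(400,400)),crop(t,(150,160,300,310),(400,400))]))
E
```

```text
[0.53017612 0.26607099 0.17661956] [-1.79930785e+02  8.18070931e-03  9.21409644e+01]
```

View pics/c3.png

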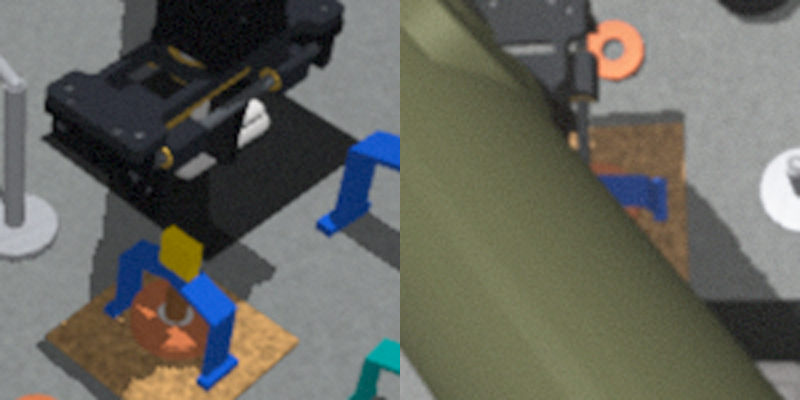

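The scene crop shows the open gripper above the tab, which is at crop (180,250). The top view is blocked by the arm. I'll go down and check the settled pose.

Request:
drive_tool(angular=[[0,0,0],[0,0,0],[0,0,0],[0,0,0],[0,0,0],[0,0,0]], delta_pos=[[0.3,-0.1,1.5],[0,0,2],[0,0,2],[0,0,1],[0,0,0.8],[0,0,0]], gripper=[6,6,6,6,6,6])

```text
time_s: 6.8
tool_pos: [0.5292, 0.2691, 0.1033]
tool_rot: [-180.0, 0.0, 92.2]
force: [-0.9, -0.3, -1.3]
grip_width: 0.0601
grasp_force: 0.0
```

```bash
python3 - <<'E'
from h import *
s=eyes.read_camera("scene");t=eyes.read_camera("top")
for i in range(3):
    eyes.read_camera("top");o=telemetry.get_obs();print(o["tool_pos"],o["tool_rot"],o["force"])
E
```

```text
[0.52987952 0.2695619  0.10451022] [ 1.79912323e+02 -3.60853010e-02  9.22284799e+01] [ 0.43078239 -0.34110868 -0.24400612]
[0.52986277 0.26951482 0.10452262] [ 1.79911178e+02 -3.11948398e-02  9.22272253e+01] [-0.09952896 -0.80963007  0.13838176]
[0.52981712 0.26943758 0.10442023] [ 1.79916684e+02 -2.56839354e-02  9.22280842e+01] [ 1.13058922 -0.92534231 -0.06278358]
```

Request:
drive_tool(angular=[[0,0,0],[0,0,0],[0,0,0],[0,0,0],[0,0,0],[0,0,0],[0,0,0],[0,0,0],[0,0,0],[0,0,0],[0,0,0]], delta_pos=[[0,0,0.4],[0,0,0],[0,0,0],[0,0,0],[0,0,0],[0,0,0],[0,0,0],[0,0,0],[0,0,0],[0,0,0],[0,0,0]], gripper=[6,4,3,2.5,2,1,0.5,0.5,0.5,0.5,0.5], squeeze=20)

```text
time_s: 8.15
tool_pos: [0.5293, 0.2691, 0.0995]
tool_rot: [-180.0, 0.0, 92.2]
force: [0.5, -0.5, 0.1]
grip_width: 0.0118
grasp_force: 20.0
```

Request:
drive_tool(angular=[[0,0,0],[0,0,0],[0,0,0],[0,0,0],[0,0,0],[0,0,0],[0,0,0],[0,0,0],[0,0,0],[0,0,0],[0,0,0],[0,0,0],[0,0,0],[0,0,0],[0,0,0],[0,0,0],[0,0,0],[0,0,0]], delta_pos=[[0,0,-0.5],[0,0,-1.5],[0,0,-2.5],[0,0,-3],[0,0,-3.5],[0,0,-3.5],[0,0,-2.5],[0,0,-1],[-1.6,-0.15,0],[-3.2,-0.3,0],[-3.2,-0.3,0],[-3.2,-0.3,0],[-3.2,-0.3,0],[-3.2,-0.3,0],[-3.2,-0.3,0],[-3.2,-0.35,0],[-1.6,-0.25,0],[0,0,0]], gripper=[0.5,0.5,0.5,0.5,0.5,0.5,0.5,0.5,0.5,0.5,0.5,0.5,0.5,0.5,0.5,0.5,0.5,0.5])

```text
time_s: 9.95
tool_pos: [0.5132, 0.009, 0.279]
tool_rot: [-179.9, 0.1, 91.9]
force: [-0.4, 0.6, -1.8]
grip_width: 0.012
grasp_force: 20.0
```

Request:
drive_tool(angular=[[0,0,-0.08],[0,0,-0.12],[0,0,-0.12],[0,0,-0.12],[0,0,-0.12],[0,0,-0.12],[0,0,-0.12],[0,0,-0.12],[0,0,-0.12],[0,0,-0.12],[0,0,-0.12],[0,0,-0.026],[0,0,0],[0,0,0],[0,0,0]], delta_pos=[[0,0,0],[0,0,0],[0,0,0],[0,0,0],[0,0,0],[0,0,0],[0,0,0],[0,0,0],[0,0,0],[0,0,0],[0,0,0],[0,0,0],[0,0,0],[0,0,0],[0,0,0]], gripper=[0.5,0.5,0.5,0.5,0.5,0.5,0.5,0.5,0.5,0.5,0.5,0.5,0.5,0.5,0.5])

```text
time_s: 11.45
tool_pos: [0.5137, 0.0126, 0.2795]
tool_rot: [180.0, -0.0, 167.0]
force: [-0.2, 0.6, -1.0]
grip_width: 0.0117
grasp_force: 20.0
```

```bash
python3 - <<'E'
from h import *
s=eyes.read_camera("scene");t=eyes.read_camera("top")
o=telemetry.get_obs();print(o["tool_pos"],o["tool_rot"],o["qpos"],o["grip_width"])
g=o["tool_pos"][:2];z=o["tool_pos"][2]-.002
yw=np.radians(o["tool_rot"][2]-90); cx=np.array([np.cos(yw),np.sin(yw)]); cy=np.array([-cx[1],cx[0]])
P=[np.r_[g+k*cy*.0495,z-.091] for k in(-1,1)]; print("feet pred in scene",[proj(s,p) for p in P])
cv2.imwrite("pics/c4.png",np.hstack([crop(s,(240,100,440,300),(400,400)),crop(t,(180,60,300,180),(400,400))]))
x=s["pixels"][:,:,::-1]
E
```

```text
[0.51377731 0.01239756 0.2795132 ] [-1.79999091e+02 -1.08023527e-03  1.67024213e+02] [ 40.71469349   3.07827779 -46.23210597  97.07382019   2.25193761
  80.80404655  71.18801258] 0.012213312911409199
feet pred in scene [array([289.98416743, 175.88581921]), array([334.28200183, 162.18550943])]
```

View pics/c4.png

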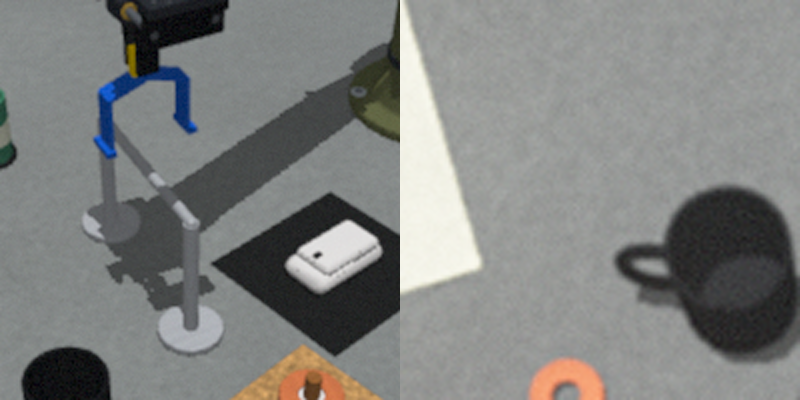

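The scene crop shows the clip held level, with its legs either side of the bar (feet at about (292,172) and (332,162)). The bar lies midway between them, so I'll lower it.

Request:
drive_tool(angular=[[0,0,0],[0,0,0],[0,0,0],[0,0,0],[0,0,0],[0,0,0],[0,0,0],[0,0,0]], delta_pos=[[0,0,1],[0,0,2],[0,0,2],[0,0,2],[0,0,1.5],[0,0,1],[0,0,0],[0,0,0]], gripper=[0.5,0.5,0.5,0.5,0.5,0.5,0.5,0.5])

```text
time_s: 12.35
tool_pos: [0.5141, 0.0124, 0.1849]
tool_rot: [180.0, 0.0, 167.1]
force: [-0.7, 0.2, -0.5]
grip_width: 0.0118
grasp_force: 20.0
```

Request:
drive_tool(angular=[[0,0,0],[0,0,0],[0,0,0],[0,0,0]], delta_pos=[[0,0,0.2],[0,0,0.2],[0,0,0],[0,0,0]], gripper=[0.5,0.5,0.5,0.5])

```text
time_s: 12.75
tool_pos: [0.5139, 0.0123, 0.1807]
tool_rot: [-180.0, 0.0, 167.1]
force: [0.7, 0.1, -0.8]
grip_width: 0.0116
grasp_force: 20.0
```

Request:
drive_tool(angular=[[0,0,0],[0,0,0],[0,0,0],[0,0,0]], delta_pos=[[0,0,0.15],[0,0,0.1],[0,0,0],[0,0,0]], gripper=[0.5,0.5,0.5,0.5])

```text
time_s: 13.15
tool_pos: [0.5142, 0.0123, 0.1785]
tool_rot: [-180.0, 0.1, 167.1]
force: [-0.9, 0.0, 3.1]
grip_width: 0.0118
grasp_force: 20.0
```

Request:
drive_tool(angular=[[0,0,0],[0,0,0],[0,0,0]], delta_pos=[[0,0,0.1],[0,0,0],[0,0,0]], gripper=[0.5,0.5,0.5])

```text
time_s: 13.45
tool_pos: [0.5147, 0.0123, 0.1783]
tool_rot: [-180.0, 0.1, 167.1]
force: [-0.8, -0.4, 7.2]
grip_width: 0.0118
grasp_force: 20.0
```

Request:
drive_tool(angular=[[0,0,0],[0,0,0],[0,0,0],[0,0,0],[0,0,0],[0,0,0]], delta_pos=[[0,0,-0.1],[0,0,0],[0,0,0],[0,0,0],[0,0,0],[0,0,0]], gripper=[0.5,0.9,1.3,2,3,4])

```text
time_s: 14.05
tool_pos: [0.5134, 0.0123, 0.1776]
tool_rot: [-180.0, -0.0, 167.1]
force: [-0.2, 0.1, 0.3]
grip_width: 0.0287
grasp_force: 0.0
```

Request:
drive_tool(angular=[[0,0,0],[0,0,0],[0,0,0],[0,0,0],[0,0,0],[0,0,0],[0,0,0],[0,0,0]], delta_pos=[[0,0,0],[0,0,-1],[0,0,-2],[0,0,-2.5],[0,0,-2.5],[0,0,-2],[0,0,-1],[0,0,0]], gripper=[4,4,4,4,4,4,4,4])

```text
time_s: 14.85
tool_pos: [0.5146, 0.0125, 0.2897]
tool_rot: [180.0, 0.2, 167.1]
force: [-0.1, 0.4, -0.3]
grip_width: 0.0402
grasp_force: 0.0
```

```bash
python3 - <<'E'
from h import *
s=eyes.read_camera("scene");t=eyes.read_camera("top")
o=telemetry.get_obs();print(o["tool_pos"],o["tool_rot"],o["qpos"],o["grip_width"])
# knob
B=([3,60,30],[18,255,150])
def cyl(x,y): return np.vstack([circ((x,y,.034),.008),circ((x,y,.058),.008)])
kb,st,m=blob(s,*B,(380,275,415,312)); print("knob scene",kb,st, onz(s,kb,.046))
kt=blob(t,*B,(205,215,250,260)); print("knob top",kt[0],kt[1],onz(t,kt[0],.052))
cv2.imwrite("pics/c5.png",np.vstack([np.hstack([crop(s,(270,130,370,230),(300,300)),crop(s,(365,265,425,325),(300,300))]),np.hstack([crop(t,(280,160,430,310),(300,300)),crop(t,(190,200,260,270),(300,300))])]))
E
```

```text
[0.51345132 0.01222926 0.28743179] [-1.79981962e+02 -4.46399239e-02  1.67063672e+02] [ 40.86536951   2.87121065 -46.28362454  96.33596506   2.09973293
  81.73246155  71.37756769] 0.0398673236687786
knob scene [395.68181818 293.875     ] [392 288   9  13  88] [0.53036921 0.27084266 0.046     ]
knob top [236.92537313 242.19402985] [225 229  18  23  67] [0.50853322 0.23868477 0.052     ]
```

View pics/c5.png

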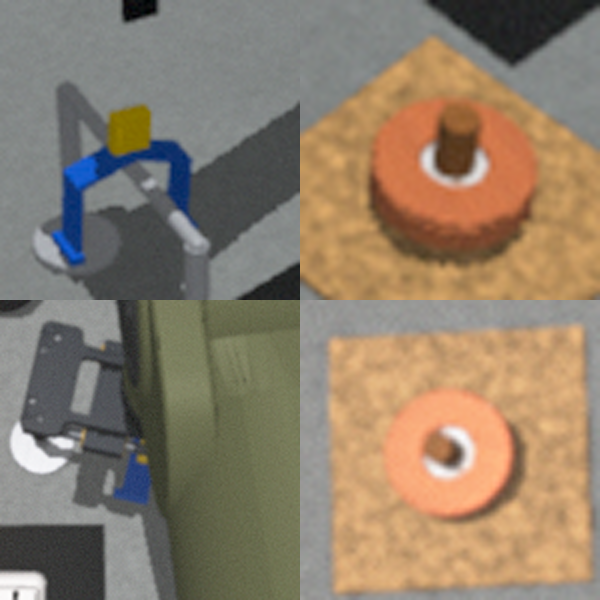

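The crops show the clip hanging straight on the bar (tab at about (313,173) in scene). The nested lids are undisturbed on the tray. Knob centroid is about (395.7,293.9) in scene and (223.1,233.8) in top.

```bash
python3 - <<'E'
from h import *
s=eyes.read_camera("scene");t=eyes.read_camera("top")
def cyl(x,y): return np.vstack([circ((x,y,.034),.008),circ((x,y,.058),.008)])
us=np.array([395.7,293.9]);ut=np.array([223.1,233.8])
r=least_squares(lambda q:np.r_[hullcent(s,cyl(*q))-us,hullcent(t,cyl(*q))-ut],[.53,.27],x_scale=.01,diff_step=1e-4);print(r.x,r.fun)
c,st,_=blob(t,[3,100,120],[13,255,255],(200,210,250,260));print("cap top",c,st,onz(t,[st[0]+st[2]/2-.5,st[1]+st[3]/2-.5],.03))
E
```

```text
[0.52828719 0.26947367] [ 0.22945123 -1.04416861 -0.48185031 -0.76423303]
cap top [224.25411061 235.23467862] [209 220  32  32 669] [0.5250782  0.26899913 0.03      ]
```

Request:
drive_tool(angular=[[0,0,0.08],[0,0,0.12],[0,0,0.12],[0,0,0.12],[0,0,0.12],[0,0,0.12],[0,0,0.12],[0,0,0.12],[0,0,0.12],[0,0,0.12],[0,0,0.12],[0,0,0.026],[0,0,0]], delta_pos=[[0,0,0],[0,0,0],[0,0,0],[0,0,0],[0,0,0],[0,0,0],[0,0,0],[0,0,0],[0,0,0],[0,0,0],[0,0,0],[0,0,0],[0,0,0]], gripper=[4,4,4,4,4,4,4,4,4,4,4,4,4])

```text
time_s: 16.35
tool_pos: [0.5134, 0.0123, 0.2873]
tool_rot: [-179.9, -0.0, 92.3]
force: [-0.1, 0.1, -0.1]
grip_width: 0.0402
grasp_force: 0.0
```

Request:
drive_tool(angular=[[0,0,0],[0,0,0],[0,0,0],[0,0,0],[0,0,0],[0,0,0],[0,0,0],[0,0,0],[0,0,0],[0,0,0],[0,0,0],[0,0,0],[0,0,0],[0,0,0],[0,0,0],[0,0,0],[0,0,0]], delta_pos=[[1.6,0.15,0],[3.2,0.3,0],[3.2,0.3,0],[3.2,0.3,0],[3.2,0.3,0],[3.2,0.3,0],[3.2,0.3,0],[3.2,0.3,0],[1.6,0.2,0],[0,0,2],[0,0,4],[0,0,4],[0,0,4],[0,0,3],[0,0,2],[0,0,0],[0,0,0]], gripper=[4,4,4,4,4,4,4,4,4,4,4,4,4,4,4,4,4])

```text
time_s: 18.05
tool_pos: [0.5283, 0.2692, 0.0982]
tool_rot: [-180.0, -0.0, 92.3]
force: [1.3, 0.2, 0.2]
grip_width: 0.0401
grasp_force: 0.0
```

```bash
python3 - <<'E'
from h import *
s=eyes.read_camera("scene")
o=telemetry.get_obs();print(o["tool_pos"],o["tool_rot"],o["qpos"],o["grip_width"],o["time_s"])
E
```

```text
[0.52885204 0.26958888 0.09909976] [ 1.79931520e+02 -4.53547783e-02  9.22865701e+01] [ 11.02669354  25.4847334  -50.0100884   99.25228446  21.29260778
  65.20714614 -43.04133   ] 0.039980674887741575 18.1
```

Request:
drive_tool(angular=[[0,0,0],[0,0,0],[0,0,0],[0,0,0],[0,0,0],[0,0,0]], delta_pos=[[0,-0.1,1],[0,0,1.5],[0,0,1.3],[0,0,0.8],[0,0,0],[0,0,0]], gripper=[4,4,4,4,4,4])

```text
time_s: 18.7
tool_pos: [0.5271, 0.2691, 0.0518]
tool_rot: [-180.0, -0.0, 92.2]
force: [-0.2, 0.3, -0.6]
grip_width: 0.0399
grasp_force: 0.0
```

```bash
python3 - <<'E'
from h import *
s=eyes.read_camera("scene")
o=telemetry.get_obs();print(o["tool_pos"],o["force"])
cv2.imwrite("pics/c6.png",crop(s,(350,220,450,320),(500,500)))
E
```

```text
[0.52744212 0.26931248 0.05221501] [-0.32843006  0.09574662  0.50041887]
```

View pics/c6.png

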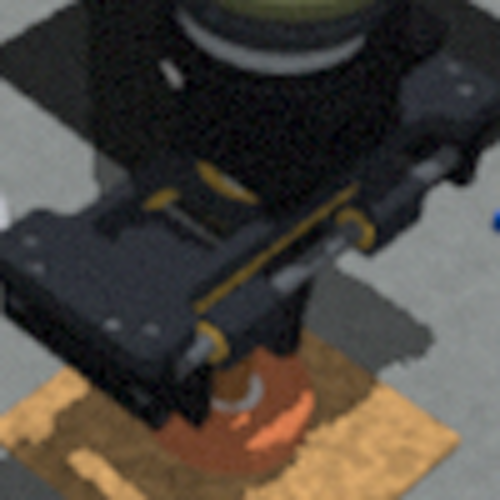

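The crop shows the fingers on both sides of the knob, just above the cap. I'll close and lift.

Request:
drive_tool(angular=[[0,0,0],[0,0,0],[0,0,0],[0,0,0],[0,0,0],[0,0,0],[0,0,0]], delta_pos=[[0,0,0],[0,0,0],[0,0,0],[0,0,0],[0,0,0],[0,0,0],[0,0,0]], gripper=[3,2.2,1.8,1.4,1,0.8,0.8], squeeze=30)

```text
time_s: 19.45
tool_pos: [0.5273, 0.269, 0.0521]
tool_rot: [-180.0, 0.0, 92.2]
force: [0.3, -0.9, 1.0]
grip_width: 0.0151
grasp_force: 30.0
```

Request:
drive_tool(angular=[[0,0,0],[0,0,0],[0,0,0],[0,0,0],[0,0,0],[0,0,0],[0,0,0],[0,0,0],[0,0,0],[0,0,0],[0,0,0],[0,0,0]], delta_pos=[[0,0,-0.4],[0,0,-0.8],[0,0,-1.5],[0,0,-2],[0,0,-2.5],[0,0,-3],[0,0,-3],[0,0,-3],[0,0,-3],[0,0,-2.5],[0,0,-1.3],[0,0,0]], gripper=[0.8,0.8,0.8,0.8,0.8,0.8,0.8,0.8,0.8,0.8,0.8,0.8])

```text
time_s: 20.65
tool_pos: [0.5279, 0.2699, 0.2845]
tool_rot: [179.8, -0.1, 92.3]
force: [0.1, -0.7, -2.6]
grip_width: 0.0153
grasp_force: 30.0
```

Request:
drive_tool(angular=[[0,0,0],[0,0,0],[0,0,0],[0,0,0],[0,0,0],[0,0,0],[0,0,0],[0,0,0],[0,0,0],[0,0,0],[0,0,0],[0,0,0],[0,0,0],[0,0,0],[0,0,0],[0,0,0],[0,0,0],[0,0,0],[0,0,0],[0,0,0]], delta_pos=[[-1,-0.15,0],[-2,-0.15,0],[-3,-0.15,0],[-3.5,-0.15,0],[-3.5,-0.15,0],[-3.5,-0.15,0],[-3.5,-0.15,0],[-3.5,-0.15,0],[-3.5,-0.15,0],[-3.5,-0.15,0],[-3.5,-0.15,0],[-3.5,-0.15,0],[-3.5,-0.15,0],[-3.5,-0.15,0],[-3.5,-0.15,0],[-3.5,-0.15,0],[-2.5,-0.15,0],[-1.7,-0.15,0],[-1,-0.15,0],[0,0,0]], gripper=[0.8,0.8,0.8,0.8,0.8,0.8,0.8,0.8,0.8,0.8,0.8,0.8,0.8,0.8,0.8,0.8,0.8,0.8,0.8,0.8])

```text
time_s: 22.65
tool_pos: [0.52, -0.2997, 0.2811]
tool_rot: [-179.9, -0.0, 92.1]
force: [-0.5, 0.2, -2.2]
grip_width: 0.0152
grasp_force: 30.0
```

Request:
drive_tool(angular=[[0,0,0],[0,0,0],[0,0,0],[0,0,0],[0,0,0],[0,0,0]], delta_pos=[[0,0,1],[0,0,2],[0,0,2],[0,0,1.5],[0,0,0],[0,0,0]], gripper=[0.8,0.8,0.8,0.8,0.8,0.8])

```text
time_s: 23.25
tool_pos: [0.5212, -0.2979, 0.2172]
tool_rot: [180.0, -0.0, 92.3]
force: [-0.2, 0.1, -2.2]
grip_width: 0.0153
grasp_force: 30.0
```

```bash
python3 - <<'E'
from h import *
s=eyes.read_camera("scene");t=eyes.read_camera("top")
o=telemetry.get_obs();print(o["tool_pos"],o["tool_rot"],o["grip_width"],o["qpos"])
X=o["tool_pos"]-[0,0,.006]
def draw(p,Ps,bx,sz):
    x0,y0,x1,y1=bx;k=sz/(x1-x0);im=crop(p,bx,(sz,sz))
    for P in Ps:
        q=np.array([(proj(p,Y)+.5-[x0,y0])*k for Y in P]).astype(np.int32); cv2.polylines(im,[q],False,(0,0,255),1)
    return im
L=[circ(X-[0,0,.012],.0315),circ(X-[0,0,.028],.0315),circ(X-[0,0,.04],.022),circ((.5212,-.2977,.09),.029)]
cv2.imwrite("pics/c7.png",np.hstack([draw(s,L,(200,100,280,180),400),draw(t,L,(470,205,530,265),400)]))
E
```

```text
[ 0.52167706 -0.29856236  0.21827029] [1.79904308e+02 6.43346569e-02 9.22664017e+01] 0.014763871579964538 [ 55.24471485  15.7341169  -33.46009196  91.06385108   8.89177829
  75.76030337  22.86327465]
```

View pics/c7.png

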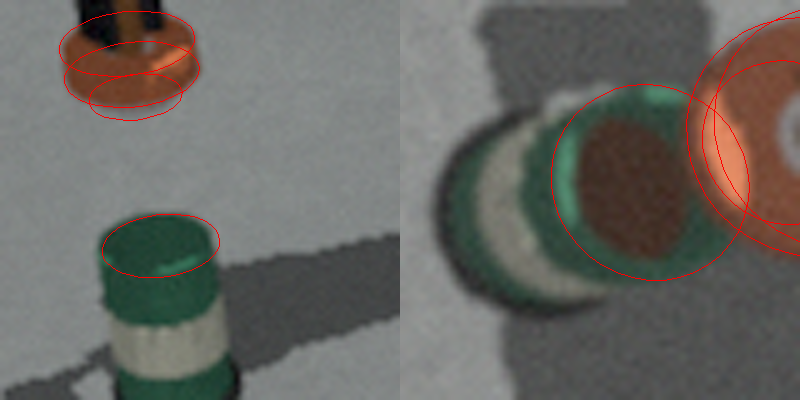

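The lids are held level above the tin. Predicted and seen outlines agree in scene, but in top the cap looks about 2 px right. I'll lower to just above the rim and compare both there.

Request:
drive_tool(angular=[[0,0,0],[0,0,0],[0,0,0],[0,0,0],[0,0,0],[0,0,0],[0,0,0]], delta_pos=[[0,0,1],[0,0,2],[0,0,2],[0,0,1.6],[0,0,0.9],[0,0,0],[0,0,0]], gripper=[0.8,0.8,0.8,0.8,0.8,0.8,0.8])

```text
time_s: 24.05
tool_pos: [0.5213, -0.2988, 0.1426]
tool_rot: [180.0, 0.0, 92.2]
force: [0.2, 0.5, -1.5]
grip_width: 0.015
grasp_force: 30.0
```

```bash
python3 - <<'E'
from h import *
s=eyes.read_camera("scene");t=eyes.read_camera("top")
o=telemetry.get_obs();print(o["tool_pos"],o["tool_rot"],o["force"])
X=o["tool_pos"]-[0,0,.006]
def draw(p,Ps,bx,sz):
    x0,y0,x1,y1=bx;k=sz/(x1-x0);im=crop(p,bx,(sz,sz))
    for P in Ps:
        q=np.array([(proj(p,Y)+.5-[x0,y0])*k for Y in P]).astype(np.int32); cv2.polylines(im,[q],False,(0,0,255),1)
    return im
L=[circ(X-[0,0,.012],.0315),circ(X-[0,0,.028],.0315),circ((.5212,-.2977,.09),.029)]
cv2.imwrite("pics/c8.png",np.hstack([draw(s,L,(205,120,265,180),400),draw(t,L,(475,205,535,265),400)]))
for n,p,bx in(("s",s,(205,110,265,190)),("t",t,(480,195,540,270))):
    c,st,m=blob(p,[2,90,50],[14,255,255],bx); print(n,c,st, "pred", [np.round((q.min(0),q.max(0)),1).tolist() for q in [np.array([proj(p,Y) for Y in np.vstack(L[:2])])]])
# sides of tin body in scene
hsv=cv2.cvtColor(s["pixels"],cv2.COLOR_RGB2HSV)
E
```

```text
[ 0.5216681  -0.29897462  0.14316599] [1.79907355e+02 6.45998040e-02 9.22362505e+01] [ 0.72353868  0.243469   -0.92654982]
s [230.0990991  139.45045045] [217 126  26  23 333] pred [[[216.3, 129.4], [243.1, 148.7]]]
t [506.01121076 231.57623318] [496 215  23  33 446] pred [[[495.5, 212.7], [532.5, 246.7]]]
```

View pics/c8.png

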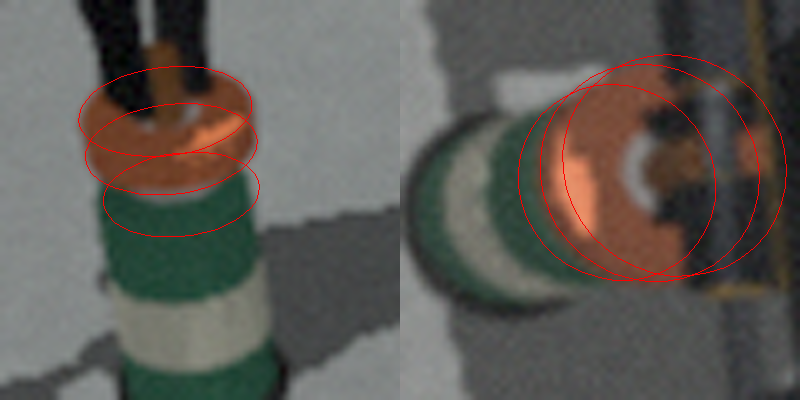

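The cap and tin axes agree within about 1 mm in both views. I'll shift 1 mm in y and lower gently.

Request:
drive_tool(angular=[[0,0,0],[0,0,0],[0,0,0],[0,0,0],[0,0,0]], delta_pos=[[0.1,0,0.3],[0,0,0.3],[0,0,0.3],[0,0,0.1],[0,0,0]], gripper=[0.8,0.8,0.8,0.8,0.8])

```text
time_s: 24.65
tool_pos: [0.5214, -0.2982, 0.1324]
tool_rot: [179.9, 0.1, 92.2]
force: [0.9, -1.1, -0.6]
grip_width: 0.0149
grasp_force: 30.0
```

Request:
drive_tool(angular=[[0,0,0],[0,0,0],[0,0,0],[0,0,0]], delta_pos=[[0,0,0.2],[0,0,0.2],[0,0,0],[0,0,0]], gripper=[0.8,0.8,0.8,0.8])

```text
time_s: 25.05
tool_pos: [0.5215, -0.2983, 0.1282]
tool_rot: [179.9, 0.1, 92.2]
force: [4.0, -3.3, -1.5]
grip_width: 0.0151
grasp_force: 30.0
```

Request:
drive_tool(angular=[[0,0,0],[0,0,0],[0,0,0]], delta_pos=[[-0.1,0.12,0],[0,0,0],[0,0,0]], gripper=[0.8,0.8,0.8])

```text
time_s: 25.35
tool_pos: [0.5218, -0.2986, 0.1279]
tool_rot: [-180.0, -0.0, 92.2]
force: [2.0, -2.3, -0.9]
grip_width: 0.0155
grasp_force: 30.0
```

Request:
drive_tool(angular=[[0,0,0],[0,0,0],[0,0,0],[0,0,0]], delta_pos=[[0,0,0.1],[0,0,0.1],[0,0,0],[0,0,0]], gripper=[0.8,0.8,0.8,0.8])

```text
time_s: 25.75
tool_pos: [0.5219, -0.2988, 0.1261]
tool_rot: [-180.0, 0.0, 92.2]
force: [1.3, -1.3, 0.7]
grip_width: 0.0152
grasp_force: 30.0
```

Request:
drive_tool(angular=[[0,0,0],[0,0,0],[0,0,0]], delta_pos=[[-0.05,0.05,0.1],[0,0,0],[0,0,0]], gripper=[0.8,0.8,0.8])

```text
time_s: 26.05
tool_pos: [0.522, -0.2989, 0.126]
tool_rot: [-179.9, -0.0, 92.2]
force: [-3.3, -0.6, 7.2]
grip_width: 0.015
grasp_force: 30.0
```

Request:
drive_tool(angular=[[0,0,0],[0,0,0],[0,0,0]], delta_pos=[[0,0,0.1],[0,0,0],[0,0,0]], gripper=[0.8,0.8,0.8])

```text
time_s: 26.35
tool_pos: [0.522, -0.2989, 0.126]
tool_rot: [-179.9, 0.0, 92.2]
force: [-5.7, 0.4, 12.5]
grip_width: 0.0155
grasp_force: 30.0
```

Request:
drive_tool(angular=[[0,0,0],[0,0,0],[0,0,0],[0,0,0],[0,0,0],[0,0,0]], delta_pos=[[0,0,-0.15],[0,0,0],[0,0,0],[0,0,0],[0,0,0],[0,0,0]], gripper=[0.8,1.4,2,3,4,4])

```text
time_s: 26.95
tool_pos: [0.5225, -0.2986, 0.125]
tool_rot: [-180.0, -0.1, 92.3]
force: [-0.3, 0.2, -0.0]
grip_width: 0.0354
grasp_force: 0.0
```

Request:
drive_tool(angular=[[0,0,0],[0,0,0],[0,0,0],[0,0,0],[0,0,0],[0,0,0],[0,0,0],[0,0,0]], delta_pos=[[0,0,-1],[0,0,-1.5],[0,0,-2],[0,0,-2],[0,0,-1],[0,0,0],[0,0,0],[0,0,0]], gripper=[4,4,4,5,7,8.7,8.7,8.7])

```text
time_s: 27.75
tool_pos: [0.522, -0.2989, 0.1995]
tool_rot: [-179.9, -0.1, 92.2]
force: [-0.2, -0.6, 0.1]
grip_width: 0.0721
grasp_force: 0.0
```

```bash
python3 - <<'E'
from h import *
s=eyes.read_camera("scene");t=eyes.read_camera("top")
o=telemetry.get_obs();print(o["tool_pos"],o["tool_rot"],o["force"],o["grip_width"])
def draw(p,Ps,bx,sz):
    x0,y0,x1,y1=bx;k=sz/(x1-x0);im=crop(p,bx,(sz,sz))
    for P in Ps:
        q=np.array([(proj(p,Y)+.5-[x0,y0])*k for Y in P]).astype(np.int32); cv2.polylines(im,[q],False,(0,0,255),1)
    return im
X=np.array([.522,-.299,.1]);L=[circ(X+[0,0,.008],.0315),circ(X-[0,0,.008],.0315)]
cv2.imwrite("pics/c9.png",np.hstack([draw(s,L,(205,120,265,180),400),draw(s,[],(240,100,440,300),400)]))
E
```

```text
[ 0.52208473 -0.2988754   0.19944811] [-1.79912773e+02 -5.93247142e-02  9.22346942e+01] [-0.51578202  0.31439338  0.48021963] 0.07995361619025304
```

View pics/c9.png

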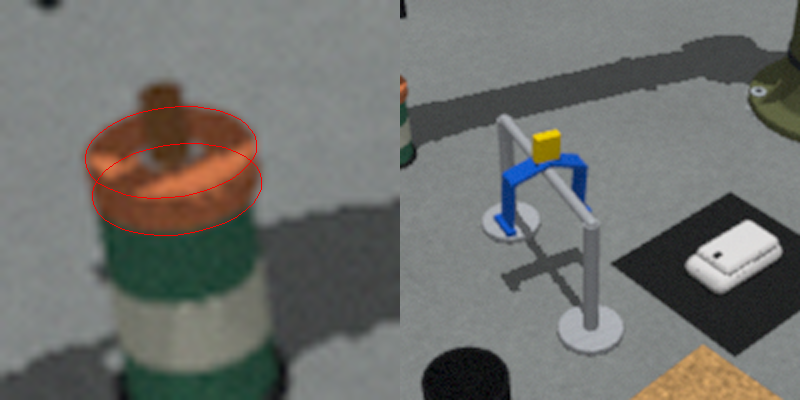

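The lids are seated flush on the tin (cap at about (230,143)) and the clip hangs straight on the bar. Now I'll go down around the cap.

Request:
drive_tool(angular=[[0,0,0],[0,0,0],[0,0,0],[0,0,0],[0,0,0],[0,0,0],[0,0,0],[0,0,0],[0,0,0]], delta_pos=[[0,0,0],[0,0,0],[0,0,2],[0,0,2.5],[0,0,2],[0,0,2],[0,0,1.3],[0,0,0],[0,0,0]], gripper=[8.7,8.7,8.7,8.7,8.7,8.7,8.7,8.7,8.7])

```text
time_s: 28.75
tool_pos: [0.5229, -0.2992, 0.103]
tool_rot: [180.0, 0.0, 92.2]
force: [0.1, 0.7, -0.1]
grip_width: 0.087
grasp_force: 0.0
```

Request:
drive_tool(angular=[[0,0,0],[0,0,0],[0,0,0],[0,0,0],[0,0,0],[0,0,0],[0,0,0],[0,0,0]], delta_pos=[[0,0,0.4],[0,0,0.1],[0,0,0],[0,0,0],[0,0,0],[0,0,0],[0,0,0],[0,0,0]], gripper=[8.7,8.7,8,7.4,7,6.6,6.2,5.8], squeeze=15)

```text
time_s: 29.55
tool_pos: [0.5226, -0.2991, 0.0976]
tool_rot: [-180.0, 0.0, 92.2]
force: [0.1, -0.2, 1.4]
grip_width: 0.0634
grasp_force: 15.0
```

Request:
drive_tool(angular=[[0,0,0],[0,0,0],[0,0,0]], delta_pos=[[0,0,0],[0,0,0],[0,0,0]], gripper=[5.6,5.6,5.6])

```text
time_s: 29.85
tool_pos: [0.5226, -0.2991, 0.0976]
tool_rot: [-180.0, 0.0, 92.2]
force: [0.3, 0.7, 0.3]
grip_width: 0.0633
grasp_force: 15.0
```

Request:
drive_tool(angular=[[0,0,0],[0,0,0],[0,0,0],[0,0,0],[0,0,0],[0,0,0],[0,0,0],[0,0,0],[0,0,0]], delta_pos=[[0,0,-0.1],[0,0,-0.2],[0,0,-0.3],[0,0,-0.4],[0,0,-0.5],[0,0,-0.5],[0,0,-0.5],[0,0,-0.5],[0,0,0]], gripper=[5.6,5.6,5.6,5.6,5.6,5.6,5.6,5.6,5.6])

```text
time_s: 30.75
tool_pos: [0.5232, -0.2994, 0.1286]
tool_rot: [179.9, 0.1, 92.2]
force: [0.2, -0.2, -0.1]
grip_width: 0.0633
grasp_force: 15.0
```

Request:
drive_tool(angular=[[0,0,0],[0,0,0],[0,0,0],[0,0,0],[0,0,0],[0,0,0],[0,0,0],[0,0,0],[0,0,0],[0,0,0]], delta_pos=[[0,0,-0.5],[0,0,-1],[0,0,-1.5],[0,0,-1.5],[0,0,-1.5],[0,0,-1.5],[0,0,-1],[0,0,-0.5],[0,0,0],[0,0,0]], gripper=[5.6,5.6,5.6,5.6,5.6,5.6,5.6,5.6,5.6,5.6])

```text
time_s: 31.75
tool_pos: [0.5223, -0.299, 0.217]
tool_rot: [-180.0, -0.0, 92.2]
force: [-0.2, 0.4, -1.2]
grip_width: 0.0635
grasp_force: 15.0
```

```bash
python3 - <<'E'
from h import *
s=eyes.read_camera("scene")
o=telemetry.get_obs();print(o["tool_pos"],o["tool_rot"],o["force"],o["grip_width"],o["grasp_force"],o["time_s"])
cv2.imwrite("pics/c10.png",np.hstack([crop(s,(190,80,290,180),(400,400)),crop(s,(150,90,470,330),(400,300))[:300] if 0 else cv2.resize(s["pixels"][70:390,150:470,::-1],(400,400))]))
E
```

```text
[ 0.52220097 -0.29893427  0.21673655] [-1.79931645e+02 -3.92093255e-02  9.22366280e+01] [-0.25182519  0.11917492 -1.45402041] 0.06330310678464145 14.999924517360341 31.8
```

View pics/c10.png

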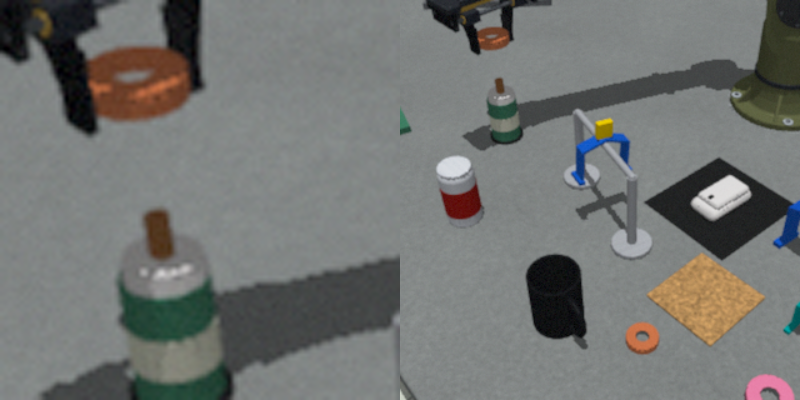

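The picture shows the cap held level, about 12 cm above its seat. The inner lid is seated with its knob upright, the clip hangs straight, and the mug, can and mouse are where they were. I'll hand it in.

```bash
python3 -c "
from cell import env
print(env.sign_off())"
```

```text
the job is handed in; nothing more can be done
None
```

I handed the job in at about 32 s: the clip hangs straight on the rail bar, the inner lid is seated in the green tin, and the gripper holds the copper cap level about 12 cm above where it sat; the verdict was not shown.

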